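# Uncover the vortex mixer and mix a sample bottle

## Robot

A 6-joint arm with a two-finger parallel gripper is mounted at the origin on the work surface. World frame = base frame: x ahead of the robot, y to its left, z up, the work surface at z = 0. Lengths are in m, angles in rad, forces in N, time in s.
With the tool pointing down it reaches from about 0.25 to 0.775 m from the base axis. Payload 4 kg.
Tool frame: the origin (TCP) lies midway between the tips of the shut fingers; the grasp point (between the pads) lies 19 mm behind it (env.hold_point_z is the distance from the TCP to the grasp point, in m); z points along the fingers, y is the line along which they close (so a half turn about z gives the same grasp; the last joint's range is limited). The gripper opens to 94 mm and grips with 3 to 60 N. Pads are 16 mm wide; open, the fingers measure 119 mm over their backs; the gripper's body (75 mm by 177 mm) begins 78 mm behind the grasp point.
Start: joints at [-1.333, 0.087, 1.371, -0, 1.684, -0.103], TCP at [0.184, -0.518, 0.206] pointing down, gripper open.
Joint ranges: [-3.1, 3.1], [-0.76, 2.03], [0.27, 2.55], [-1.08, 4.22], [0.17, 2.65], [-2.57, 2.57]. Speed limits (rad/s): [2.79, 2.79, 3.14, 3.14, 3.14, 3.14].

## Interface

Orientations are given as a unit quaternion [x, y, z, w].
In Python, from plant import readout, cams, workorder, env gives the robot as it stands.
- The arm moves only by the tool drive_tool, never from a script. Its argument "motion" is a list of rows, each a list of 3 entries, a list of its own where there are three numbers: the shift along the tool's x, y, z in mm, then the turn about the tool's z in degrees, then the closure, from -1 (fully open) to 1 (shut). A call has 1 to 20 rows; each row shifts and turns the commanded pose from where the row before left it, along the tool's axes as they then stand; what a row does not reach is not made up. A row lasts 1/8 s, in which the tool goes at most 62.5 mm and 10.7 degrees, less where a joint would pass 70% of its speed; a pose out of reach is approached as far as the arm can. A call is refused whole if a number of a shift passes 62.5 or a number of a turn 10.7, either way. A call with a gripper value outside its range is refused whole. The fingers move at their own pace and stop on an object; the grip force is fixed at half the most. Time passes only in rows, so rows that do not move let the fingers close. It gives the time, the measured TCP pose, the force, the opening and the grip force at its end, in the units of the state.
- readout.observe(): the state, without advancing time (a new reading comes with each control period).
- cams.get_image(name): name is "scene" or "top" or "wrist"; returns (picture, depth): 420x560x3 uint8, blue, green, red; 420x560 float32, m along the optical axis (not along the pixel's ray), 0 where there is no reading.
- cams.get_calibration(name): a dict with "camera_matrix" (3x3 intrinsics, pixels), "xyz" and "rotation" of the camera in the world; the wrist camera has in their place "mount" (4x4, takes a point from camera to tool coordinates, whose origin is the TCP and whose axes are the flange's). Camera axes: x right, y down, z forward; pixel columns grow to the right and rows downward; lengths in m; the calibration is good to about 2 mm. A picture is of the moment at which its call begins: read the wrist's pose just before it. get_calibration takes no time and is no camera call.
- workorder.sign_off(): hands the job in; it is judged then, once.
The state is a dict: "clock": time; "q": joint angles; "qvel": joint speeds; "tau": joint torques, N m; "position": TCP position; "eef_rot": TCP orientation; "ft_force": force on the tool from outside, world axes, zero at the start; "torque": the same for the moment, N m; "width": finger opening in m; "grasp_force": force on a finger pad.
Only numpy, scipy, OpenCV 4.12 (cv2) and the standard library are available. Lean on these libraries where they do the work, as an engineer would, in place of code of your own. Each camera call takes 0.05 s, during which the arm holds its last target. There are 200 camera calls.

## Task

The vortex mixer is still under its dust cover (an upturned white beaker): lift the cover off and set it down, still mouth down, wholly on the round cork mat. Then take the tall slim bottle from the steel tray, hold it upright on the middle of the mixer's sprung pad, press the pad fully down and keep it down for a good second, and then stand the bottle upright in the tray again, leaving the cover on the mat. Do not drop the cover or the bottle, and do not disturb the two squat jars.

Things in the scene. Friction and masses are not known exactly. Their poses are not given: they have to be found in the camera images.
- cover: Dust cover of the mixer: upturned white plastic beaker, 61 mm outer diameter at the mouth (below), 58 mm at the closed end (above), 62 mm high, wall 3 mm, about 60 g. At first it stands mouth down on the mixer's housing, over the pad. Origin: centre of the mouth rim's plane, its lowest point; z points up to the closed end.
- mixer: Vortex mixer, fixed: grey painted box 140 (x) by 150 (y) by 95 mm high, with a white panel, a black dial and a switch on its front (-x) face. Origin: centre of its underside, z up; the pad's axis is its z axis.
- pad_top (a point): Centre of the top face of the mixer's sprung pad: a flat black rubber disc 46 mm in diameter, 30 mm above the housing's top when up (125 mm above the bench). Goes down with the pad.
- pad (a joint): How far the pad is pressed down, in m: 0 is up, 0.010 is fully down. Spring: it starts to move at about 3 N and is fully down at about 9 N; it comes up by itself.
- bottle: The tall slim bottle: white plastic, 36 mm in diameter up to 68 mm height, then a shoulder and a black cap 27 mm in diameter; 95 mm high in all, about 100 g. Flat base. Stands in the tray, in any of its three places. Origin: centre of its underside, z up.
- jar_a: Squat white plastic jar with a wide black cap, 52 mm in diameter and 55 mm high, standing in the tray; a bystander. Origin: centre of its underside, z up.
- jar_b: Squat white plastic jar with a wide black cap, 52 mm in diameter and 55 mm high, standing in the tray; a bystander. Origin: centre of its underside, z up.
- tray: Shallow steel tray, fixed, 280 (x) by 130 (y) by 14 mm high, walls and floor 4 mm thick. Holds the bottle and the two jars in a row along its x axis, 85 mm apart. Origin: centre of its underside, z up.
- mat: Round cork mat, fixed on the bench, 130 mm in diameter, 4 mm thick. Origin: centre of its underside, z up.
Things that resemble listed ones, but are neither listed nor needed, are in the scene too. Leave any purple look-alike of the cover alone. Several things have the shape of the mat; the one meant has the colours described above.

How it is judged:
By the outcome, as a careful person would: the job done as asked, in the order asked, and still so for the second after the job is handed in, with the robot touching nothing.
It also fails if it takes over 72 s, if anything falls off the work surface, if the arm or the gripper's body presses on something with over 40 N, if the wrist force passes 120 N, or if a joint passes its speed limit or range.

## Working session

There is one attempt and no reset: what is moved stays moved. The work goes in short steps, Python scripts to look and compute and a tool call to move; the robot and the scene stay as the last step left them, time stands still between calls to the robot, and variables do not carry over. Pictures are saved under pics/ and viewed, at most 10 in all, crops included, and the job is handed in when it is done.

Besides the shell and the picture viewer there is one more tool, called after ">>>" as a command line: name --argument value ..., lists and objects as JSON in quotes. drive_tool: Moves the arm, as the interface text tells. Its arguments: {"type":"object","properties":{"motion":{"type":"array","items":{"type":"array"}}},"required":["motion"]}

```bash
ls; mkdir -p pics
cat > h.py <<'E'
import numpy as np,cv2
from plant import readout,cams,workorder,env
from scipy.spatial.transform import Rotation as R
def grab(n):
    s=readout.observe(); im,d=cams.get_image(n); c=cams.get_calibration(n)
    K=np.array(c["camera_matrix"])
    if n=="wrist":
        M=np.array(c["mount"]);T=np.eye(4);T[:3,:3]=R.from_quat(s["eef_rot"]).as_matrix();T[:3,3]=s["position"];T=T@M
    else:
        T=np.eye(4);r=np.array(c["rotation"]);T[:3,:3]=r if r.shape==(3,3) else R.from_quat(r).as_matrix();T[:3,3]=c["xyz"]
    return im,d,K,T
def cloud(d,K,T):
    v,u=np.mgrid[:d.shape[0],:d.shape[1]]
    p=np.stack([(u-K[0,2])/K[0,0]*d,(v-K[1,2])/K[1,1]*d,d],-1)
    P=p@T[:3,:3].T+T[:3,3]; P[d==0]=np.nan
    return P
E
python3 - <<'E'
from h import *
s=readout.observe();print(s,env.hold_point_z)
ims=[]
for n in("scene","top"):
    im,d,K,T=grab(n);np.savez(f"{n}.npz",im=im,d=d,K=K,T=T);cv2.imwrite(f"pics/{n}0.png",im);print(n,T.round(3).tolist(),K.tolist(),(d>0).mean())
E
```

```text
pics
{'clock': 0.0, 'q': array([-1.33312216e+00,  8.79409698e-02,  1.37218643e+00, -1.54962712e-05,
        1.68356262e+00, -1.03111703e-01]), 'qvel': array([-0.00189315, -0.00174031, -0.00056671,  0.00026324,  0.00295214,
       -0.00183927]), 'tau': array([ 8.47325146e-05, -3.40180564e+01, -3.02425468e+01,  7.18580699e-02,
        3.30680399e-02, -1.66597501e-04]), 'position': array([ 0.18368802, -0.51787361,  0.20434622]), 'eef_rot': array([ 9.85517818e-01,  1.69568662e-01, -7.81860992e-05, -1.04579596e-03]), 'ft_force': array([0.09985347, 0.66589487, 0.07223743]), 'torque': array([-0.06898463,  0.00827336,  0.01968017]), 'grasp_force': 0.0, 'width': 0.09391736063723036} 0.0188
scene [[0.668, 0.415, -0.618, 1.105], [0.744, -0.351, 0.568, -0.536], [0.019, -0.839, -0.543, 0.609], [0.0, 0.0, 0.0, 1.0]] [[493.49207291694506, 0.0, 278.84164094955975], [0.0, 493.49207291694506, 209.77200934789576], [0.0, 0.0, 1.0]] 0.9961181972789116
top [[-0.029, -0.992, 0.12, 0.389], [-0.999, 0.033, 0.034, -0.014], [-0.038, -0.118, -0.992, 1.073], [0.0, 0.0, 0.0, 1.0]] [[543.9763009103946, 0.0, 276.21438878276876], [0.0, 543.9763009103946, 211.28735529833034], [0.0, 0.0, 1.0]] 0.9960246598639456
```

View pics/top0.png

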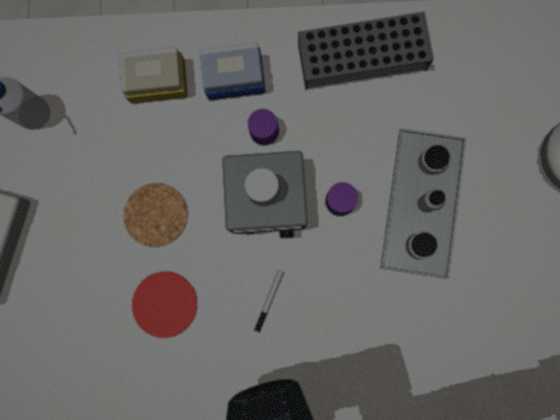

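View pics/scene0.png

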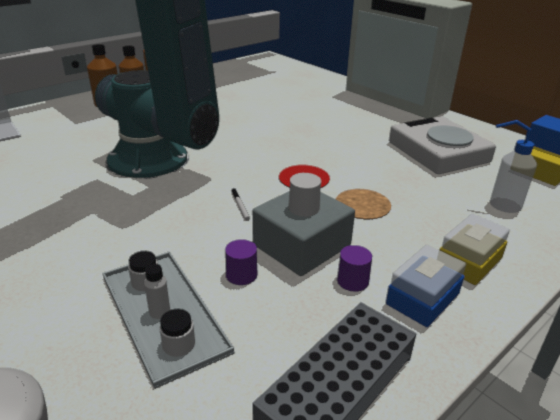

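Top view: the cork mat is at (156,214). The red disc at (165,304) is a look-alike. The white cover sits on the grey mixer at (262,186), and the purple beakers at (264,125) and (342,198) are to be left alone. In the tray the slim bottle is at (434,200), between the jars at (436,158) and (423,245). The scene view agrees: cover (305,195), bottle (156,290), mat (363,203).

```bash
cat > m.py <<'E'
from h import *
def seg(n,um,vm,r,zlo,zhi,P):
    q=P[max(0,vm-r):vm+r,max(0,um-r):um+r].reshape(-1,3);q=q[(q[:,2]>zlo)&(q[:,2]<zhi)];return q
C={}
for n in("top","scene"):
    z=np.load(n+".npz");C[n]=cloud(z["d"],z["K"],z["T"])
spec={"cover":dict(top=(262,186,24),scene=(305,188,24),z=(.145,.19)),
"bottle":dict(top=(434,200,16),scene=(156,280,22),z=(.09,.13)),
"mat":dict(top=(156,214,40),scene=(363,203,40),z=(.0015,.012)),
"jarA":dict(top=(436,158,22),scene=(176,323,25),z=(.05,.08)),
"jarB":dict(top=(423,245,22),scene=(142,264,22),z=(.05,.08)),
"purp1":dict(top=(342,198,24),scene=(240,248,24),z=(.05,.08)),
"purp2":dict(top=(264,125,24),scene=(355,255,24),z=(.05,.08)),
"mixer":dict(top=(264,192,55),scene=(303,215,60),z=(.085,.105))}
for k,s in spec.items():
    for n in("top","scene"):
        q=seg(n,*s[n],*s["z"],C[n])
        if len(q)<5: print(k,n,len(q));continue
        zt=np.percentile(q[:,2],90)
        t=q[q[:,2]>np.median(q[:,2])-.006]
        (cx,cy),r=cv2.minEnclosingCircle(t[:,:2].astype(np.float32))
        rect=cv2.minAreaRect(t[:,:2].astype(np.float32))
        print(k,n,len(t),"z50 %.4f z90 %.4f"%(np.median(q[:,2]),zt),"c",np.round([cx,cy,r],4),"rect",np.round(rect[0],4),np.round(rect[1],4),round(rect[2],1))
for n in C: # tray and surface
    pass
z=np.load("top.npz");P=C["top"]
q=P[125:285,375:475].reshape(-1,3);q=q[(q[:,2]>.010)&(q[:,2]<.018)]
print("tray rim",cv2.minAreaRect(q[:,:2].astype(np.float32)))
print("bench z",[np.nanmedian(C["top"][330:345,330:350,2]),np.nanmedian(C["top"][150:160,350:370,2]),np.nanmedian(C["scene"][320:330,300:310,2]),"trayfloor",np.nanmedian(C["top"][215:228,400:415,2])])
a=cv2.resize(z["im"][90:290,110:480],None,fx=2.1,fy=2.1,interpolation=cv2.INTER_CUBIC)
cv2.imwrite("pics/crop1.png",cv2.convertScaleAbs(a,alpha=1.5))
E
python3 m.py
```

```text
cover top 894 z50 0.1562 z90 0.1583 c [0.547  0.0423 0.0294] rect [0.5468 0.0425] [0.0572 0.0563] 16.9
cover scene 458 z50 0.1573 z90 0.1586 c [0.5467 0.041  0.0301] rect [0.548  0.0407] [0.0565 0.0572] 48.8
bottle top 184 z50 0.0980 z90 0.1001 c [ 0.5235 -0.2702  0.0138] rect [ 0.5232 -0.2705] [0.0254 0.026 ] 0.8
bottle scene 195 z50 0.0989 z90 0.1005 c [ 0.5218 -0.2712  0.0154] rect [ 0.5238 -0.2716] [0.0269 0.0267] 17.3
mat top 2970 z50 0.0035 z90 0.0058 c [0.524  0.2668 0.1118] rect [0.5229 0.266 ] [0.1626 0.1595] 88.2
mat scene 2615 z50 0.0031 z90 0.0060 c [0.5193 0.3118 0.1987] rect [0.5074 0.2959] [0.209  0.3688] 43.6
jarA top 496 z50 0.0581 z90 0.0606 c [ 0.606  -0.2847  0.0242] rect [ 0.6054 -0.2847] [0.0457 0.0458] 69.6
jarA scene 620 z50 0.0592 z90 0.0606 c [ 0.6056 -0.2851  0.0244] rect [ 0.6053 -0.2862] [0.0458 0.0469] 75.9
jarB top 517 z50 0.0580 z90 0.0607 c [ 0.441  -0.2507  0.0236] rect [ 0.4409 -0.2507] [0.0459 0.0455] 38.1
jarB scene 493 z50 0.0598 z90 0.0768 c [ 0.4782 -0.2623  0.0629] rect [ 0.4784 -0.2614] [0.0457 0.1245] 75.4
purp1 top 751 z50 0.0611 z90 0.0634
[... 179 characters left out ...]
7.0
purp2 top 711 z50 0.0612 z90 0.0638 c [0.6826 0.0436 0.0295] rect [0.682  0.0431] [0.0567 0.0568] 85.4
purp2 scene 654 z50 0.0621 z90 0.0641 c [0.6604 0.0558 0.0548] rect [0.6587 0.0509] [0.0574 0.1084] 67.5
mixer top 5061 z50 0.0940 z90 0.0964 c [0.5481 0.0409 0.0989] rect [0.5478 0.0412] [0.1402 0.1499] 1.8
mixer scene 2462 z50 0.0954 z90 0.0969 c [0.5493 0.0383 0.0985] rect [0.5473 0.0397] [0.1418 0.1511] 2.6
tray rim ((0.5262664556503296, -0.26537519693374634), (0.13100329041481018, 0.28040939569473267), 79.27562713623047)
bench z [np.float64(-0.0008430770714584757), np.float64(-0.0009168861790480598), np.float64(0.0005270810884175914), 'trayfloor', np.float64(0.0033541351411709996)]
```

View pics/crop1.png

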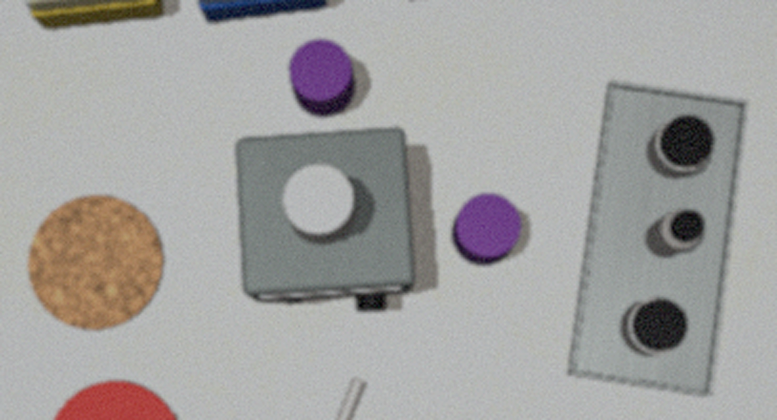

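The crop confirms the picks: white beaker on the mixer (not purple), cork mat (not red), slim bottle in the middle of the tray. The measured heights match the text: cover top 0.157, bottle top 0.099, jars 0.059. Next I locate the mat by colour and work out the first move.

```bash
cat >> h.py <<'E'
def togo(x,y,z,yaw=None):
    "remaining shift in tool axes (mm), optional tool-x yaw (deg) applied first"
    s=readout.observe();M=R.from_quat(s["eef_rot"]).as_matrix()
    cur=np.degrees(np.arctan2(M[1,0],M[0,0]));tz=0 if yaw is None else cur-yaw
    M2=M@R.from_euler("z",tz,degrees=True).as_matrix()
    d=M2.T@(np.array([x,y,z])-s["position"])*1000
    print("yaw",cur.round(1),"turn",round(tz,1),"shift after turn",d.round(1),"pos",s["position"].round(4),"w",round(s["width"],4),"F",s["ft_force"].round(1),"g",round(s["grasp_force"],1),"t",s["clock"])
E
python3 - <<'E'
from h import *
for n in("top","scene"):
    z=np.load(n+".npz");P=cloud(z["d"],z["K"],z["T"]);b,g,r=[z["im"][...,i].astype(int) for i in range(3)]
    m=((r-b>35)&(g-b>8)&(r-g<70)).astype(np.uint8);m=cv2.morphologyEx(m,cv2.MORPH_OPEN,np.ones((3,3)))
    c=(156,214) if n=="top" else (363,203)
    _,l=cv2.connectedComponents(m);q=P[l==l[c[1],c[0]]];q=q[np.abs(q[:,2])<.015]
    print(n,len(q),cv2.minEnclosingCircle(q[:,:2].astype(np.float32)),cv2.minAreaRect(q[:,:2].astype(np.float32)),np.median(q[:,2]))
togo(.547,.0412,.204,-11)
E
```

```text
top 3032 ((0.5197710394859314, 0.26642167568206787), 0.06373880803585052) ((0.5206919312477112, 0.2661828398704529), (0.12636829912662506, 0.12336629629135132), 88.55101776123047) 0.003126299130098764
scene 1130 ((0.5198197960853577, 0.2653439939022064), 0.06746632605791092) ((0.5215331315994263, 0.27469754219055176), (0.11576633900403976, 0.13305942714214325), 75.22594451904297) 0.005036895992954926
yaw 19.5 turn 30.5 shift after turn [ 249.9 -618.2    1.3] pos [ 0.1837 -0.5179  0.2044] w 0.0938 F [-1.1 -0.3 -0.1] g 0.0 t 0.1
```

>>> drive_tool --motion '[[[0, 0, 0], 10.2, -1], [[0, 0, 0], 10.2, -1], [[0, 0, 0], 10.1, -1], [[16.7, -41.2, 0], 0, -1], [[16.7, -41.2, 0], 0, -1], [[16.7, -41.2, 0], 0, -1], [[16.7, -41.2, 0], 0, -1], [[16.7, -41.2, 0], 0, -1], [[16.7, -41.2, 0], 0, -1], [[16.7, -41.2, 0], 0, -1], [[16.7, -41.2, 0], 0, -1], [[16.7, -41.2, 0], 0, -1], [[16.7, -41.2, 0], 0, -1], [[16.7, -41.2, 0], 0, -1], [[16.7, -41.2, 0], 0, -1], [[16.7, -41.2, 0], 0, -1], [[16.7, -41.2, 0], 0, -1], [[16.7, -41.2, 0], 0, -1]]'

```text
clock: 2.35
position: [0.5477, 0.042, 0.2048]
eef_rot: [0.995, -0.096, -0.001, 0.0]
ft_force: [0.1, 0.1, -0.3]
width: 0.0941
grasp_force: 0.0
```

Run:
```python
from h import *
togo(.547,.0412,.108,-11)
im,d,K,T=grab("wrist");P=cloud(d,K,T);q=P.reshape(-1,3)
q=q[(q[:,2]>.145)&(q[:,2]<.17)&(np.hypot(q[:,0]-.547,q[:,1]-.041)<.05)]
print(len(q),np.median(q[:,2]) if len(q) else 0,cv2.minEnclosingCircle(q[:,:2].astype(np.float32)) if len(q) else 0)
cv2.imwrite("pics/w1.png",im)
```

```text
yaw -11.0 turn 0.0 shift after turn [-0.5  0.9 96.8] pos [0.5477 0.042  0.2048] w 0.0941 F [ 0.1  0.1 -0.3] g 0.0 t 2.35
5484 0.15637077153561962 ((0.5493094325065613, 0.043251920491456985), 0.029229840263724327)
```

>>> drive_tool --motion '[[[0, 0, 20], 0, -1], [[0, 0, 20], 0, -1], [[0, 0, 20], 0, -1], [[0, 0, 20], 0, -1], [[0, 0, 16], 0, -1], [[0, 0, 0], 0, -1], [[0, 0, 0], 0, 1], [[0, 0, 0], 0, 1], [[0, 0, 0], 0, 1], [[0, 0, 0], 0, 1], [[0, 0, 0], 0, 1], [[0, 0, 0], 0, 1], [[0, 0, 0], 0, 1], [[0, 0, 0], 0, 1]]'

```text
clock: 4.15
position: [0.5477, 0.0407, 0.11]
eef_rot: [0.995, -0.096, 0.001, -0.0]
ft_force: [-0.2, 1.5, 3.1]
width: 0.0591
grasp_force: 30.0
```

>>> drive_tool --motion '[[[0, 0, -8], 0, 1], [[0, 0, -15], 0, 1], [[0, 0, -20], 0, 1], [[0, 0, -17], 0, 1], [[0, 0, 0], 0, 1], [[-8.8, -27, 0], 0, 1], [[-8.8, -27, 0], 0, 1], [[-8.8, -27, 0], 0, 1], [[-8.8, -27, 0], 0, 1], [[-8.8, -27, 0], 0, 1], [[-8.8, -27, 0], 0, 1], [[-8.8, -27, 0], 0, 1], [[-8.8, -27, 0], 0, 1], [[0, 0, 0], 0, 1]]'

```text
clock: 5.9
position: [0.5185, 0.2674, 0.1683]
eef_rot: [0.996, -0.094, -0.001, 0.0]
ft_force: [-0.4, -0.7, -1.0]
width: 0.0593
grasp_force: 30.0
```

Run:
```python
from h import *
togo(.520,.266,.019,-11)
for n in("top","scene"):
    im,d,K,T=grab(n);P=cloud(d,K,T);q=P.reshape(-1,3)
    q=q[(q[:,2]>.116)&(q[:,2]<.135)&(np.hypot(q[:,0]-.547,q[:,1]-.041)<.035)]
    print(n,len(q),np.median(q[:,2]),cv2.minEnclosingCircle(q[:,:2].astype(np.float32)),np.median(q[:,:2],0))
    cv2.imwrite(f"pics/{n}1.png",im)
```

```text
yaw -10.8 turn 0.2 shift after turn [  2.    1.  149.3] pos [0.5185 0.2674 0.1683] w 0.0593 F [-0.4 -0.7 -1. ] g 30.0 t 5.9
top 518 0.12424670267951904 ((0.5479258894920349, 0.041676606982946396), 0.023331282660365105) [0.54737696 0.04121488]
scene 327 0.12543839760824443 ((0.5464879870414734, 0.03925882652401924), 0.025170927867293358) [0.5510006  0.03681681]
```

View pics/scene1.png

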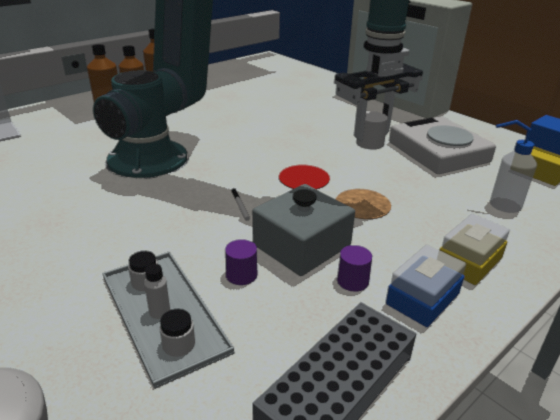

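The cover hangs upright in the gripper at (372,125). The black pad is bare at (305,197), with its top at 0.125 as stated. Now I lower the cover.

>>> drive_tool --motion '[[[2, 1, 20], 0, 1], [[0, 0, 25], 0, 1], [[0, 0, 25], 0, 1], [[0, 0, 25], 0, 1], [[0, 0, 25], 0, 1], [[0, 0, 15], 0, 1], [[0, 0, 8], 0, 1], [[0, 0, 0], 0, 1], [[0, 0, 1.5], 0, 1], [[0, 0, 1.5], 0, 1], [[0, 0, 1], 0, 1], [[0, 0, 0], 0, 1]]'

```text
clock: 7.5
position: [0.5212, 0.2648, 0.0225]
eef_rot: [0.995, -0.096, 0.0, 0.0]
ft_force: [-0.3, -0.2, -1.1]
width: 0.0595
grasp_force: 30.0
```

>>> drive_tool --motion '[[[0, 0, 1], 0, 1], [[0, 0, 1], 0, 1], [[0, 0, 0], 0, 1]]'

```text
clock: 7.88
position: [0.5211, 0.2646, 0.0203]
eef_rot: [0.995, -0.096, -0.0, 0.0]
ft_force: [-0.5, -0.1, -1.6]
width: 0.0596
grasp_force: 30.0
```

>>> drive_tool --motion '[[[0, 0, 0.8], 0, 1], [[0, 0, 0.7], 0, 1], [[0, 0, 0], 0, 1]]'

```text
clock: 8.25
position: [0.5212, 0.2647, 0.0191]
eef_rot: [0.995, -0.096, 0.0, 0.0]
ft_force: [-0.4, -0.9, 1.1]
width: 0.059
grasp_force: 30.0
```

>>> drive_tool --motion '[[[0, 0, 0.4], 0, 1], [[0, 0, 0], 0, 1], [[0, 0, 0], 0, 0.0], [[0, 0, 0], 0, -0.5], [[0, 0, 0], 0, -1], [[0, 0, 0], 0, -1], [[0, 0, 0], 0, -1], [[0, 0, 0], 0, -1]]'

```text
clock: 9.25
position: [0.5212, 0.2647, 0.0184]
eef_rot: [0.995, -0.096, -0.0, 0.0]
ft_force: [-0.1, -0.2, 0.1]
width: 0.094
grasp_force: 0.0
```

>>> drive_tool --motion '[[[0, 0, -15], 0, -1], [[0, 0, -30], 0, -1], [[0, 0, -45], 0, -1], [[0, 0, -50], 0, -1], [[0, 0, -40], 0, -1], [[7.4, 37.6, 0], 0, -1], [[7.4, 37.6, 0], 0, -1], [[7.4, 37.6, 0], 0, -1], [[7.4, 37.6, 0], 0, -1], [[7.4, 37.6, 0], 0, -1], [[7.4, 37.6, 0], 0, -1], [[7.4, 37.6, 0], 0, -1], [[7.4, 37.6, 0], 0, -1], [[7.4, 37.6, 0], 0, -1], [[7.4, 37.6, 0], 0, -1], [[7.4, 37.6, 0], 0, -1], [[7.4, 37.6, 0], 0, -1], [[7.4, 37.6, 0], 0, -1], [[7.4, 37.6, 0], 0, -1], [[0, 0, 0], 0, -1]]'

```text
clock: 11.75
position: [0.5223, -0.2741, 0.1993]
eef_rot: [0.995, -0.097, 0.0, 0.0]
ft_force: [0.8, 0.2, -0.2]
width: 0.094
grasp_force: 0.0
```

Run:
```python
from h import *
im,d,K,T=grab("wrist");P=cloud(d,K,T);A=P.reshape(-1,3)
for nm,c,z,r in(("cap",(.523,-.271),(.09,.11),.03),("jarA",(.6055,-.285),(.05,.068),.035),("jarB",(.441,-.2507),(.05,.068),.035)):
    q=A[(A[:,2]>z[0])&(A[:,2]<z[1])&(np.hypot(A[:,0]-c[0],A[:,1]-c[1])<r)]
    if len(q)>9: print(nm,len(q),np.median(q[:,2]),cv2.minEnclosingCircle(q[:,:2].astype(np.float32)))
togo(.523,-.271,.035,-11)
im2,d,K,T=grab("top");P=cloud(d,K,T);q=P[190:240,130:185].reshape(-1,3);q=q[(q[:,2]>.055)&(q[:,2]<.08)]
print("cover",len(q),np.median(q[:,2]),cv2.minEnclosingCircle(q[:,:2].astype(np.float32)))
cv2.imwrite("pics/both2.png",np.vstack([im,im2[90:]])[:,:] if 0 else cv2.resize(np.hstack([im,im2]),(800,300),interpolation=cv2.INTER_AREA))
```

```text
cap 812 0.09828602327322222 ((0.5260463953018188, -0.27000170946121216), 0.013442584313452244)
jarA 2250 0.05842775465485989 ((0.6079534292221069, -0.2842288017272949), 0.023465950042009354)
jarB 1662 0.05815079991718253 ((0.443604439496994, -0.24972012639045715), 0.023798024281859398)
yaw -11.1 turn -0.1 shift after turn [ 1.000e-01 -1.500e+00  1.643e+02] pos [ 0.5225 -0.2725  0.1993] w 0.0941 F [ 0.2 -1.   0.2] g 0.0 t 11.8
cover 761 0.06512571588213367 ((0.5201195478439331, 0.2637730836868286), 0.0296013243496418)
```

View pics/both2.png

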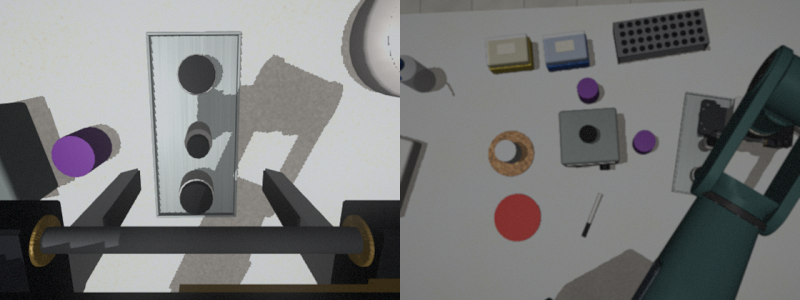

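Left half (wrist view): the tray with the bottle at (197,140) between the jars at (196,75) and (196,195), and the fingers straddling the row. Right half: the cover stands on the cork mat at (510,152). Next I descend on the bottle.

>>> drive_tool --motion '[[[1.6, -2, 15], 0, -1], [[0, 0, 30], 0, -1], [[0, 0, 30], 0, -1], [[0, 0, 30], 0, -1], [[0, 0, 30], 0, -1], [[0, 0, 20], 0, -1], [[0, 0, 9.5], 0, -1], [[0, 0, 0], 0, -1], [[0, 0, 0], 0, 1], [[0, 0, 0], 0, 1], [[0, 0, 0], 0, 1], [[0, 0, 0], 0, 1], [[0, 0, 0], 0, 1], [[0, 0, 0], 0, 1], [[0, 0, 0], 0, 1], [[0, 0, 0], 0, 1], [[0, 0, 0], 0, 1]]'

```text
clock: 13.98
position: [0.5246, -0.2702, 0.0341]
eef_rot: [0.995, -0.096, -0.0, 0.0]
ft_force: [-0.1, -0.7, -1.0]
width: 0.0354
grasp_force: 30.0
```

>>> drive_tool --motion '[[[0, 0, -8], 0, 1], [[0, 0, -20], 0, 1], [[0, 0, -30], 0, 1], [[0, 0, -35], 0, 1], [[0, 0, -35], 0, 1], [[0, 0, -25], 0, 1], [[0, 0, -13], 0, 1], [[-2.5, -20, 0], 0, 1], [[-3.5, -31, 0], 0, 1], [[-3.5, -31, 0], 0, 1], [[-3.5, -31, 0], 0, 1], [[-3.5, -31, 0], 0, 1], [[-3.5, -31, 0], 0, 1], [[-3.5, -31, 0], 0, 1], [[-3.5, -31, 0], 0, 1], [[-3.5, -31, 0], 0, 1], [[-3.5, -31, 0], 0, 1], [[-2.5, -11, 0], 0, 1], [[0, 0, 0], 0, 1], [[0, 0, 0], 0, 1]]'

```text
clock: 16.48
position: [0.5475, 0.0404, 0.1997]
eef_rot: [0.995, -0.096, -0.0, 0.0]
ft_force: [0.9, -0.9, -2.5]
width: 0.0355
grasp_force: 30.0
```

Run:
```python
from h import *
togo(.548,.0412,.160,-11)
im,d,K,T=grab("wrist");P=cloud(d,K,T);A=P.reshape(-1,3)
q=A[(A[:,2]>.25)&(A[:,2]<.28)&(np.hypot(A[:,0]-.548,A[:,1]-.041)<.03)]
if len(q)>9: print("cap",len(q),np.median(q[:,2]),cv2.minEnclosingCircle(q[:,:2].astype(np.float32)))
im,d,K,T=grab("scene");P=cloud(d,K,T);cv2.imwrite("pics/s3.png",cv2.resize(im[80:280,200:420],None,fx=3,fy=3,interpolation=cv2.INTER_CUBIC))
A=P.reshape(-1,3)
for lo,hi in((.172,.19),(.195,.215),(.25,.27),(.12,.128)):
    q=A[(A[:,2]>lo)&(A[:,2]<hi)&(np.hypot(A[:,0]-.548,A[:,1]-.041)<.028)];print(lo,len(q),q.mean(0) if len(q) else 0)
```

```text
yaw -11.0 turn -0.0 shift after turn [ 0.3 -0.9 39.7] pos [0.5475 0.0404 0.1997] w 0.0355 F [ 0.9 -0.9 -2.5] g 30.0 t 16.475
cap 5277 0.26371030910789645 ((0.5582058429718018, 0.03893585875630379), 0.028188176453113556)
0.172 166 [0.55513461 0.02950292 0.18139107]
0.195 211 [0.55775299 0.03491445 0.20545296]
0.25 318 [0.55254485 0.04164574 0.26076512]
0.12 296 [0.54977153 0.03774833 0.12514406]
```

View pics/s3.png

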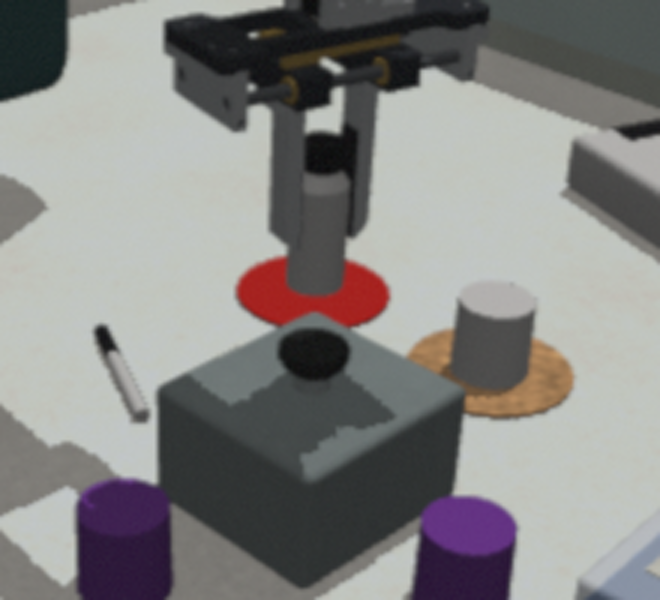

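Bottle held over the bare pad: cap at (322,150), base at (316,285), pad at (313,350). The cover stands on the mat. The bottle may lean slightly, so I fit a cylinder to check.

Run:
```python
from h import *
from scipy.optimize import least_squares
for n in("scene","wrist"):
    im,d,K,T=grab(n);P=cloud(d,K,T);g=im.astype(int).sum(2)
    cen=np.array([.548,.041])
    m=(P[...,2]>.176)&(P[...,2]<.233)&(np.hypot(P[...,0]-.548,P[...,1]-.041)<.024)
    M=np.array([-.191,-.982]);lat=(P[...,:2]-cen)@M
    m&=(np.abs(lat)<.0155)
    q=P[m]; 
    if len(q)<60: print(n,len(q));continue
    def f(p):
        c=cen+p[:2]+np.outer(q[:,2]-.2,p[2:]); return np.hypot(*(q[:,:2]-c).T)-.018
    r=least_squares(f,[0,0,0,0],loss="soft_l1",f_scale=.0015)
    print(n,len(q),"centre at z=.2",cen+r.x[:2],"tilt deg",np.degrees(r.x[2:]),"base c",cen+r.x[:2]-.03*r.x[2:],"rms",np.sqrt(np.mean(r.fun**2)))
```

```text
scene 369 centre at z=.2 [0.5453246  0.03974543] tilt deg [0.2775536  0.11048854] base c [0.54517927 0.03968758] rms 0.001211759654991325
wrist 1840 centre at z=.2 [0.54856069 0.04087785] tilt deg [-0.08760577  0.15423098] base c [0.54860656 0.0407971 ] rms 0.0002081904682438012
```

The bottle is upright (under 0.3°) and centred within about 1 mm. I lower it to just above the pad, then press in small steps.

>>> drive_tool --motion '[[[0.3, -0.9, 10], 0, 1], [[0, 0, 15], 0, 1], [[0, 0, 12], 0, 1], [[0, 0, 5], 0, 1], [[0, 0, 2], 0, 1], [[0, 0, 2], 0, 1], [[0, 0, 2], 0, 1], [[0, 0, 2], 0, 1], [[0, 0, 0], 0, 1]]'

```text
clock: 17.8
position: [0.5486, 0.042, 0.1508]
eef_rot: [0.995, -0.096, 0.001, -0.0]
ft_force: [-1.6, 0.1, 3.4]
width: 0.0353
grasp_force: 30.0
```

>>> drive_tool --motion '[[[0, 0, 1.5], 0, 1], [[0, 0, 1.5], 0, 1], [[0, 0, 1.5], 0, 1], [[0, 0, 0], 0, 1]]'

```text
clock: 18.3
position: [0.5486, 0.042, 0.1463]
eef_rot: [0.995, -0.096, 0.001, -0.0]
ft_force: [-2.6, 0.1, 6.4]
width: 0.0357
grasp_force: 30.0
```

>>> drive_tool --motion '[[[0, 0, 1], 0, 1], [[0, 0, 0.7], 0, 1], [[0, 0, 0], 0, 1]]'

```text
clock: 18.68
position: [0.5486, 0.042, 0.145]
eef_rot: [0.995, -0.096, 0.001, -0.0]
ft_force: [-3.3, -0.4, 8.0]
width: 0.0356
grasp_force: 30.0
```

>>> drive_tool --motion '[[[0, 0, 1], 0, 1], [[0, 0, 1], 0, 1], [[0, 0, 0], 0, 1]]'

```text
clock: 19.05
position: [0.5488, 0.042, 0.1449]
eef_rot: [0.995, -0.096, 0.001, -0.0]
ft_force: [-5.0, -0.4, 12.0]
width: 0.0358
grasp_force: 30.0
```

Travel has stopped while the force rises, so the pad is on its stop. I hold it down.

>>> drive_tool --motion '[[[0, 0, 0.5], 0, 1], [[0, 0, 0], 0, 1], [[0, 0, 0], 0, 1], [[0, 0, 0], 0, 1], [[0, 0, 0], 0, 1], [[0, 0, 0], 0, 1], [[0, 0, 0], 0, 1], [[0, 0, 0], 0, 1], [[0, 0, 0], 0, 1], [[0, 0, 0], 0, 1], [[0, 0, 0], 0, 1], [[0, 0, 0], 0, 1], [[0, 0, 0], 0, 1], [[0, 0, 0], 0, 1], [[0, 0, 0], 0, 1]]'

```text
clock: 20.92
position: [0.5488, 0.042, 0.1449]
eef_rot: [0.995, -0.096, 0.002, -0.0]
ft_force: [-4.5, -0.6, 13.3]
width: 0.0354
grasp_force: 30.0
```

Run:
```python
from h import *
togo(.5246,-.2702,.2,-11)
im,d,K,T=grab("scene");P=cloud(d,K,T);A=P.reshape(-1,3)
q=A[(A[:,2]>.106)&(A[:,2]<.119)&(np.hypot(A[:,0]-.548,A[:,1]-.041)<.025)];print("pad ring",len(q),np.percentile(q[:,2],[25,50,75,95]))
cv2.imwrite("pics/s4.png",cv2.resize(im[100:260,240:400],None,fx=3.7,fy=3.7,interpolation=cv2.INTER_CUBIC))
```

```text
yaw -11.0 turn 0.0 shift after turn [ 36.  311.  -55.2] pos [0.5488 0.042  0.1449] w 0.0354 F [-4.5 -0.6 13.3] g 30.0 t 20.925
pad ring 185 [0.11136916 0.11458726 0.11597301 0.1182262 ]
```

View pics/s4.png

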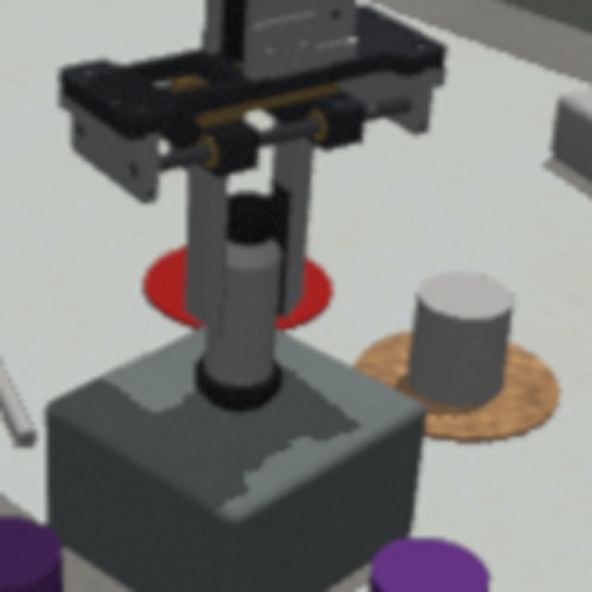

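The bottle stands on the pad with the black ring visible all round at (238,385). The ring measures z ≈ 0.115, so the pad is fully down, and the bottle has not slipped. Now back to the tray.

>>> drive_tool --motion '[[[0, 0, -4], 0, 1], [[0, 0, -6], 0, 1], [[0, 0, -10], 0, 1], [[0, 0, -20], 0, 1], [[0, 0, -18], 0, 1], [[2, 15, 0], 0, 1], [[3.5, 30, 0], 0, 1], [[3.5, 30, 0], 0, 1], [[3.5, 30, 0], 0, 1], [[3.5, 30, 0], 0, 1], [[3.5, 30, 0], 0, 1], [[3.5, 30, 0], 0, 1], [[3.5, 30, 0], 0, 1], [[3.5, 30, 0], 0, 1], [[3.5, 30, 0], 0, 1], [[2, 16, 0], 0, 1], [[0, 10, 0], 0, 1], [[0, 0, 0], 0, 1], [[0, 0, 0], 0, 1]]'

```text
clock: 23.35
position: [0.5241, -0.2693, 0.1995]
eef_rot: [0.995, -0.095, 0.0, -0.0]
ft_force: [0.3, 0.1, -1.5]
width: 0.0356
grasp_force: 30.0
```

Run:
```python
from h import *
from scipy.optimize import least_squares
togo(.5246,-.2702,.0345,-11)
p=readout.observe()["position"]
im,d,K,T=grab("wrist");P=cloud(d,K,T);cen=p[:2]
m=(P[...,2]>p[2]-.024)&(P[...,2]<p[2]+.033)&(np.hypot(P[...,0]-cen[0],P[...,1]-cen[1])<.024)
m&=np.abs((P[...,:2]-cen)@np.array([-.191,-.982]))<.0155
q=P[m]
def f(x): return np.hypot(*(q[:,:2]-cen-x[:2]-np.outer(q[:,2]-p[2],x[2:])).T)-.018
r=least_squares(f,[0,0,0,0],loss="soft_l1",f_scale=.0015);print(len(q),r.x[:2],np.degrees(r.x[2:]))
```

```text
yaw -10.9 turn 0.1 shift after turn [  0.7   0.9 165. ] pos [ 0.5241 -0.2693  0.1995] w 0.0356 F [ 0.3  0.1 -1.5] g 30.0 t 23.35
1819 [0.00076724 0.0006612 ] [-0.1116678   0.13492341]
```

Still upright, with the offset unchanged. I lower it into the tray.

>>> drive_tool --motion '[[[0.7, 0.9, 12], 0, 1], [[0, 0, 25], 0, 1], [[0, 0, 30], 0, 1], [[0, 0, 30], 0, 1], [[0, 0, 30], 0, 1], [[0, 0, 20], 0, 1], [[0, 0, 10], 0, 1], [[0, 0, 4], 0, 1], [[0, 0, 1.5], 0, 1], [[0, 0, 1], 0, 1], [[0, 0, 0], 0, 1]]'

```text
clock: 24.78
position: [0.5248, -0.2714, 0.0366]
eef_rot: [0.995, -0.096, 0.001, 0.0]
ft_force: [0.6, 0.7, -0.6]
width: 0.0357
grasp_force: 30.0
```

>>> drive_tool --motion '[[[0, 0, 0.8], 0, 1], [[0, 0, 0.7], 0, 1], [[0, 0, 0], 0, 1]]'

```text
clock: 25.15
position: [0.5244, -0.2711, 0.0343]
eef_rot: [0.995, -0.096, -0.0, 0.0]
ft_force: [-0.4, 0.9, -1.1]
width: 0.0355
grasp_force: 30.0
```

>>> drive_tool --motion '[[[0, 0, 0.4], 0, 1], [[0, 0, 0.3], 0, 1], [[0, 0, 0], 0, 1]]'

```text
clock: 25.52
position: [0.5245, -0.2712, 0.034]
eef_rot: [0.995, -0.096, 0.0, 0.0]
ft_force: [-1.1, -0.4, 1.9]
width: 0.0356
grasp_force: 30.0
```

Contact: the force flipped from −1.1 to +1.9 N. I release and retreat.

>>> drive_tool --motion '[[[0, 0, 0], 0, 0.4], [[0, 0, 0], 0, 0], [[0, 0, 0], 0, -0.5], [[0, 0, 0], 0, -1], [[0, 0, 0], 0, -1], [[0, 0, 0], 0, -1], [[0, 0, -10], 0, -1], [[0, 0, -25], 0, -1], [[0, 0, -40], 0, -1], [[0, 0, -45], 0, -1], [[0, 0, -40], 0, -1], [[-50, 0, 0], 0, -1], [[-50, 0, 0], 0, -1], [[-50, 0, 0], 0, -1], [[-30, 0, 0], 0, -1], [[0, 0, 0], 0, -1], [[0, 0, 0], 0, -1]]'

```text
clock: 27.65
position: [0.3485, -0.2371, 0.1944]
eef_rot: [0.995, -0.096, 0.001, 0.0]
ft_force: [-0.3, -1.0, -0.2]
width: 0.0938
grasp_force: 0.0
```

Run:
```python
from h import *
s=readout.observe();print(s["position"],s["width"],s["ft_force"].round(1))
a=grab("scene")[0];b=grab("top")[0]
cv2.imwrite("pics/end.png",cv2.resize(np.hstack([a,b]),(800,300),interpolation=cv2.INTER_AREA))
for n in("top","scene"):
    im,d,K,T=grab(n);A=cloud(d,K,T).reshape(-1,3)
    for nm,c,z,r in(("cap",(.5235,-.271),(.09,.11),.03),("jarA",(.6055,-.285),(.05,.068),.03),("jarB",(.441,-.2507),(.05,.068),.03),("cover",(.52,.264),(.055,.08),.04)):
        q=A[(A[:,2]>z[0])&(A[:,2]<z[1])&(np.hypot(A[:,0]-c[0],A[:,1]-c[1])<r)]
        print(n,nm,len(q),*( [np.median(q[:,2]).round(4),np.round(cv2.minEnclosingCircle(q[:,:2].astype(np.float32))[0],4)] if len(q)>9 else []))
```

```text
[ 0.34846775 -0.23714336  0.1943677 ] 0.09376374651294418 [-0.3 -1.  -0.2]
top cap 186 0.098 [ 0.5235 -0.2712]
top jarA 501 0.0581 [ 0.6057 -0.2851]
top jarB 522 0.058 [ 0.4413 -0.251 ]
top cover 760 0.065 [0.5198 0.2643]
scene cap 215 0.099 [ 0.5232 -0.2709]
scene jarA 668 0.0592 [ 0.6051 -0.287 ]
scene jarB 420 0.0594 [ 0.4392 -0.2529]
scene cover 367 0.0666 [0.5202 0.2632]
```

View pics/end.png

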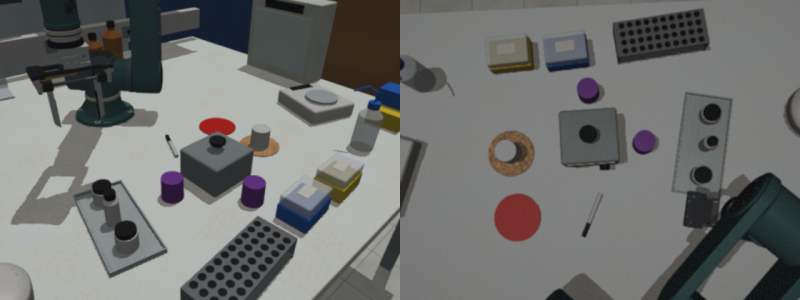

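The bottle stands in the tray at (711,142) between the unmoved jars, the cover is on the cork mat at (510,152), and the arm is clear of everything.

```bash
python3 -c "
from plant import workorder
print(workorder.sign_off())"
```

```text
the job is handed in; nothing more can be done
None
```

The job is done and handed in: the cover stands mouth down on the cork mat, the pad was pressed fully down with the bottle for about 1.9 s, and the bottle is upright in its old place in the tray with both jars unmoved, at about 28 s of the 72 s allowed.

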